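Refill the test-kit dispenser

ROBOT

A 6-joint arm with a two-finger parallel gripper is mounted at the origin on the work surface. World frame = base frame: x ahead of the robot, y to its left, z up, the work surface at z = 0. Lengths are in mm, angles in rad, forces in N, time in s.
With the tool pointing down it reaches from about 350 to 850 mm from the base axis. Payload 8.1 kg.
Tool frame: the origin (TCP) lies at the centre of the arm's flange, where the gripper is bolted on; the fingertips stand 173 mm ahead of it and the grasp point (between the pads) lies 155 mm ahead of it; z points along the fingers, y is the line along which they close (so a half turn about z gives the same grasp; the last joint's range is limited). The gripper opens to 85 mm and grips with 20 to 120 N. Pads are 22 mm wide; open, the fingers measure 114 mm over their backs; the gripper's body (76 mm by 85 mm) begins 54 mm behind the grasp point. The pads swing forward as they close: fully open they stand 13 mm farther back than shut.
Start: joints at [1.045, 0.13, 1.488, -0, 1.523, -0.085], TCP at [255.979, 542.662, 404.692] pointing down, gripper open.
Joint ranges: [-2.96, 2.96], [-0.89, 2.26], [0.02, 2.5], [-1.34, 4.48], [0, 2.73], [-2.66, 2.66]. Speed limits (rad/s): [2.39, 2.39, 2.79, 3.14, 3.14, 3.14].

INTERFACE

Orientations are given as a unit quaternion [x, y, z, w].
In Python, from rig import sensors, imaging, job, spot_in, silhouettes gives the robot as it stands. The module is installed in compiled form; this text tells all that it offers.
- The arm moves only by the shell command python3 -m creep 'ROWS' [FORCE]. ROWS is JSON, a list of rows, each an object of numbers: "jaw": the opening, from 0 (shut) to 1 (fully open); "tx", "ty", "tz": the shift along the tool's x, y, z as a fraction of full scale; "wx", "wy", "wz": the turn, a rotation vector about the tool's x, y, z as a fraction of full scale. In form: [{"jaw": .., "tx": .., "ty": .., "tz": .., "wx": .., "wy": .., "wz": ..}, ...]. A call has exactly 8 rows; each row is the pose to reach, as a shift and turn from the pose commanded when the call began, along the tool's axes at that moment; what a row does not reach only later rows make up. Full scale, the value 1, is 0.6 m for a shift and 2 rad for a turn. A row lasts 1/8 s, in which the tool goes at most 62.5 mm and 10.7 degrees, less where a joint would pass 70% of its speed; a pose out of reach is approached as far as the arm can. A call with a number of a shift or a turn outside -1 to 1 is refused whole. A call with a gripper value outside its range is refused whole. The fingers move at their own pace and stop on an object; FORCE is the grip in N (left out, the last holds). Time passes only in rows, so rows that repeat a pose let the fingers close, or fill a call up. It gives the time, the measured TCP pose, the force, the opening and the grip force at its end, in the units of the state.
- sensors.get_state(): the state, without advancing time (a new reading comes with each control period).
- imaging.grab_frame(name): name is "scene" or "top"; returns a dict with "image" (420x560x3 uint8, red, green, blue), "depth" (420x560 float32, mm along the optical axis (not along the pixel's ray), 0 where there is no reading), "intrinsics" (3x3 intrinsics, pixels), "R" (3x3) and "t" (3): a world point X has camera coordinates R X + t. Camera axes: x right, y down, z forward; pixel columns grow to the right and rows downward; lengths in mm; the calibration is good to about 2 mm. A picture is of the moment at which its call begins.
- job.finish_job(): hands the job in; it is judged then, once.
Trained networks look in the newest picture that a camera, given by its name, has taken for a name from the list of things; names that differ only in an ending like _2 or _b are one class to them, and where a whole thing is asked for, a point or a joint stands for the part that bears it (a point fixed in the world has none). Each returns a list of dicts, best first, with "conf" (0 to 1); they miss things now and then, are a little off and sometimes report something else, mostly with a low value. They report only what shows in the picture. A call takes as long as a camera call.
- spot_in(camera, target): "location" ([column, row] in pixels, amid what is visible of it).
- silhouettes(camera, target): "mask" (420x560 bool, what is visible of it) and "location" ([column, row] in pixels, amid what is visible of it).
The state is a dict: "time_s": time; "joint_positions": joint angles; "qd": joint speeds; "joint_torque": joint torques, N m; "ee_pos": TCP position; "tool_rot": TCP orientation; "force": force on the tool from outside, world axes, zero at the start; "torque": the same for the moment, N m; "width": opening from 0.0 (shut) to 1.0 (fully open); "grip_force": force on a finger pad.
Only numpy, scipy, OpenCV 4.12 (cv2) and the standard library are available. Lean on these libraries where they do the work, as an engineer would, in place of code of your own. Each camera call takes 0.05 s, during which the arm holds its last target. There are 200 camera calls.

TASK

Refill the steel test-kit dispenser: slide the orange-banded carton (older stock, used first) down into it until it lies flat on the purple-banded one, then slide in the blue-banded carton so that it lies flat on top of the orange one, all three in one square column. Leave the other things on the worktop where they are.

Things in the scene. Friction and masses are not known exactly. Their poses are not given: they have to be found in the camera images.
- dispenser: fixed upright open-topped steel case; origin at the centre of its underside, long axis x. Base plate 140 x 76 x 8 mm; inside 124 (x) x 56 (y) mm, floor 8 mm above the origin; walls 3 mm thick, straight to 112 mm, then a green lip flaring out 7 mm, ending at 122 mm. Both long sides (+y, -y) have a 64 mm wide middle slot for the fingers, open from the top to the base plate
- kit_orange: white rigid test-kit carton, 120 (x) x 52 (y) x 45 (z) mm, about 0.16 kg, with a 44 mm wide orange band around its middle; origin at the centre of its underside, z up; lies flat on the worktop, at the left or the right of the dispenser
- kit_blue: white rigid test-kit carton, 120 (x) x 52 (y) x 45 (z) mm, about 0.16 kg, with a 44 mm wide blue band around its middle; origin at the centre of its underside, z up; lies flat on the worktop, on the other side of the dispenser
- kit_purple: white rigid test-kit carton, 120 (x) x 52 (y) x 45 (z) mm, about 0.16 kg, with a 44 mm wide purple band around its middle; origin at the centre of its underside, z up; already lies at the bottom of the dispenser, its top 53 mm above the dispenser's origin
- tray: bystander: shallow open stainless tray, 110 x 200 x 28 mm; origin at the centre of its underside
- sanitiser: bystander: white bottle with blue cap, diameter 62, height 165 mm; origin at the centre of its underside
- swab_jar: bystander: amber glass jar with steel lid, diameter 84, height 110 mm; origin at the centre of its underside
- glove_carton: bystander: large brown glove carton with orange band, 120 x 240 x 75 mm; origin at the centre of its underside
- thermometer: bystander: white and grey ear thermometer lying flat, long axis y, about 46 x 157 x 34 mm; origin at the centre of its underside
- reagent: bystander: white bottle with orange label and red cap, diameter 80, height 150 mm; origin at the centre of its underside

How it is judged (in metres and radians):
On the way, in this order (a step that is already met when the one before it is completed fails the run):
1. the orange-banded carton lies in the dispenser flat on the purple-banded one (z of kit_orange in the frame of dispenser between 0.047 and 0.059 m and horizontal distance between kit_orange and dispenser below 0.008 m and angle between the x axis of kit_orange and the x axis of dispenser, either way round below 0.09 rad and angle between the z axis of kit_orange and the z axis of dispenser, either way round below 0.08 rad), for 0.2 s.
2. the blue-banded carton lies in the dispenser flat on the orange-banded one (all of step 1 and z of kit_blue in the frame of dispenser between 0.092 and 0.104 m and horizontal distance between kit_blue and dispenser below 0.008 m and angle between the x axis of kit_blue and the x axis of dispenser, either way round below 0.09 rad and angle between the z axis of kit_blue and the z axis of dispenser, either way round below 0.08 rad), for 0.2 s.
At the end, for the whole second after the job is handed in: Purple, orange and blue cartons lie at rest in the dispenser in this order from the bottom: undersides 8, 53 and 98 mm above the dispenser's underside (within 6 mm), centres within 8 mm of its axis, turned less than 0.09 rad (either way round) and tilted less than 0.08 rad from it (all of step 2 and z of kit_purple in the frame of dispenser between 0.002 and 0.014 m and horizontal distance between kit_purple and dispenser below 0.008 m and angle between the x axis of kit_purple and the x axis of dispenser, either way round below 0.09 rad and angle between the z axis of kit_purple and the z axis of dispenser, either way round below 0.08 rad and linear speed of each of kit_purple, kit_orange, kit_blue below 0.02 m/s); the robot touches nothing.
It fails at once if another thing on the worktop is pushed more than 30 mm or tipped over (distance of any of tray, sanitiser, swab_jar, glove_carton, thermometer, reagent from where it was at the start of the episode above 0.03 m or angle between any of tray, sanitiser, swab_jar, glove_carton, thermometer, reagent's own z axis and vertical above 0.5 rad).
It also fails if it takes over 62 s, if anything falls off the work surface, if the arm or the gripper's body presses on something with over 40 N, if the wrist force passes 120 N, or if a joint passes its speed limit or range.

## Working session

There is one attempt and no reset: what is moved stays moved. The work goes in short steps, Python scripts to look and compute and a shell command to move; the robot and the scene stay as the last step left them, time stands still between calls to the robot, and variables do not carry over. Pictures are saved under pics/ and viewed, at most 10 in all, crops included, and the job is handed in when it is done.

```bash
mkdir -p pics; cat > h.py <<'E'
import numpy as np,cv2
from rig import sensors,imaging,job,spot_in,silhouettes
from scipy.spatial.transform import Rotation as Ro
def cloud(f):
    d=f["depth"];K=np.array(f["intrinsics"]);v,u=np.indices(d.shape)
    c=np.stack([(u-K[0,2])/K[0,0]*d,(v-K[1,2])/K[1,1]*d,d],-1)
    return (c-np.array(f["t"]))@np.array(f["R"])
E
python3 - <<'E'
from h import *
s=sensors.get_state();print(s)
ims=[]
for c in("top","scene"):
    f=imaging.grab_frame(c);cv2.imwrite(f"pics/{c}0.png",f["image"][...,::-1]);P=cloud(f)
    print(c,np.array(f["t"])@-np.array(f["R"]))
    for n in("dispenser","kit_orange","kit_blue","kit_purple","tray","sanitiser","swab_jar","glove_carton","thermometer","reagent"):
        for r in silhouettes(c,n)[:2]:
            m=r["mask"]&(f["depth"]>0);p=P[m]
            if len(p)<10: continue
            zt=np.percentile(p[:,2],95);q=p[p[:,2]>zt-6]
            b=cv2.minAreaRect(q[:,:2].astype(np.float32))
            print(n,round(r["conf"],2),np.round(r["location"]),m.sum(),"ztop",round(zt,1),"rect",np.round(b[0],1),np.round(b[1],1),round(b[2],1))
E
```

```text
{'time_s': 0.0, 'joint_positions': array([ 1.04460147e+00,  1.31176400e-01,  1.48926198e+00,  7.02588080e-06,
        1.52300949e+00, -8.54168275e-02]), 'qd': array([ 3.31342756e-04,  9.00186222e-04, -1.09100517e-04,  6.66017533e-04,
        7.54401461e-05,  9.53578256e-04]), 'joint_torque': array([ 7.02784764e-04, -5.69402289e+01, -5.00547945e+01, -3.10930436e-04,
        1.50271249e-02,  1.79793460e-05]), 'ee_pos': array([255.85995019, 542.46201525, 403.64454048]), 'tool_rot': array([ 2.18609320e-01,  9.75812023e-01, -8.83511720e-04, -2.82612232e-04]), 'force': array([0.55762628, 0.18769332, 0.52801459]), 'torque': array([0.01757667, 0.00463621, 0.02778194]), 'grip_force': 0.0, 'width': 1.0025595230854762}
top [ 243.90199073   10.28122977 1734.3834822 ]
dispenser 0.75 [265. 211.] 571 ztop 122.6 rect [579.7   6.3] [143.6  71.1] 1.7
dispenser 0.43 [365. 164.] 676 ztop 115.0 rect [ 725.5 -291.5] [69.6 66.6] 86.9
kit_orange 0.76 [349. 218.] 665 ztop 51.4 rect [ 551.3 -237.9] [118.   53.1] 17.2
kit_blue 0.78 [181. 231.] 691 ztop 50.3 rect [515.8 296.4] [119.7  51.7] 1.6
kit_purple 0.95 
[... 994 characters left out ...]
4 [278. 206.] 310 ztop 55.9 rect [580.8   6.8] [ 50.6 127.9] 86.1
tray 0.95 [278. 280.] 3155 ztop 26.6 rect [785.2  45.5] [115.4 200.1] 3.6
sanitiser 0.84 [368. 260.] 1005 ztop 163.2 rect [711.5 273.5] [31.1 24.8] 2.5
swab_jar 0.7 [163. 240.] 1314 ztop 111.1 rect [ 728.6 -288.5] [70.9 71.2] 19.2
swab_jar 0.24 [280. 217.] 1415 ztop 118.8 rect [580.1  10.5] [147.3  74.2] 1.6
glove_carton 0.93 [472. 234.] 4608 ztop 76.5 rect [542.7 555.7] [124.3 240.6] 3.6
glove_carton 0.73 [280. 220.] 1233 ztop 118.5 rect [580.4  11.8] [147.2  72.3] 2.5
thermometer 0.82 [300. 174.] 524 ztop 34.1 rect [411.9  42.8] [145.5 122.5] 35.4
reagent 0.88 [106. 165.] 1027 ztop 148.3 rect [ 492.2 -547.8] [36.9 33.1] 43.6
```

```bash
cat >> h.py <<'E'
from scipy.optimize import least_squares
def sd(q,hx,hy):
    a=np.abs(q)-[hx,hy];return np.hypot(*np.maximum(a,0).T)+np.minimum(a.max(1),0)
def loc(p,g): c,s=np.cos(g[2]),np.sin(g[2]);return (p-g[:2])@np.array([[c,-s],[s,c]])
def fitdisp(P,g=(579,8,0.02)):
    p=P.reshape(-1,3);k=(np.hypot(*(p[:,:2]-g[:2]).T)<100)&(p[:,2]>108)&(p[:,2]<130);p=p[k,:2]
    r=least_squares(lambda g:sd(loc(p,g),68.5,34.5),g,loss="soft_l1",f_scale=2,x_scale=[1,1,.01])
    return r.x,r.cost/len(p),len(p)
def fitbox(P,g,zlo,zhi,mask=None):
    # top face: rectangle 120x52 of max coverage, by sub-pixel centroid-free edge fit
    p=P.reshape(-1,3);k=(np.hypot(*(p[:,:2]-g[:2]).T)<85)&(p[:,2]>zlo)&(p[:,2]<zhi)
    if mask is not None:k&=mask.ravel()
    b=cv2.minAreaRect(p[k,:2].astype(np.float32));w,h=b[1];a=np.deg2rad(b[2])
    if w<h:a-=np.pi/2
    return np.r_[b[0],a],(w,h),k.sum()
def go(x,y,z,yaw):
    """move from now to TCP x,y,z (z: height of GRASP point) closing-line yaw(rad); print fractions"""
    s=sensors.get_state();R=Ro.from_quat(s["tool_rot"]);d=np.array([x,y,z+155])-s["ee_pos"]
    t=R.inv().apply(d)/600
    T=Ro.from_matrix(np.array([[np.sin(yaw),np.cos(yaw),0],[-np.cos(yaw),np.sin(yaw),0],[0,0,-1]]).T.T)
    M=np.array([[np.sin(yaw),-np.cos(yaw),0],[np.cos(yaw),np.sin(yaw),0],[0,0,-1]]).T
    M[:,0]=np.cross(M[:,1],M[:,2])
    w=(R.inv()*Ro.from_matrix(M)).as_rotvec()/2
    print("dist",np.round(np.linalg.norm(d)),"t",np.round(t,4),"w",np.round(w,4),"turn deg",round(np.linalg.norm(w)*114.6,1))
E
python3 - <<'E'
from h import *
for c,o in(("top",5),("scene",1.5)):
    f=imaging.grab_frame(c);P=cloud(f)
    print(c,"disp",fitdisp(P))
    for n,g in(("or",(552,-236)),("bl",(517,299))):print(n,fitbox(P,g,45+o-5,45+o+8))
    q=P.reshape(-1,3);k=(np.hypot(*(q[:,:2]-(650,150)).T)<30);print("table z",np.median(q[k,2]))
go(552,-236,150,np.deg2rad(17.2-90))
a=cv2.imread("pics/top0.png");b=cv2.imread("pics/scene0.png")
cv2.imwrite("pics/both.png",np.hstack([cv2.resize(x[80:330,60:500],(400,227)) for x in(a,b)]) if 0 else np.vstack([x[120:310,60:500] for x in(a,b)]))
E
```

```text
top disp (array([5.79132046e+02, 6.39983321e+00, 2.74157177e-02]), np.float64(3.29088894607306), 231)
or (array([ 5.50778198e+02, -2.37081802e+02,  3.18674688e-01]), (118.80201721191406, 52.30267333984375), np.int64(289))
bl (array([5.15674011e+02, 2.96307373e+02, 3.00367141e-02]), (120.16630554199219, 51.595340728759766), np.int64(267))
table z -0.11503763284219837
scene disp (array([5.81970000e+02, 1.09598377e+01, 3.62610367e-02]), np.float64(3.21276679054353), 272)
or (array([ 5.52389099e+02, -2.32769501e+02,  3.04639363e-01]), (124.70198059082031, 51.11880874633789), np.int64(478))
bl (array([5.17876465e+02, 3.01492615e+02, 3.39744391e-02]), (123.2143783569336, 52.7585334777832), np.int64(495))
table z -3.3631645997499735Traceback (most recent call last):
  File "<stdin>", line 7, in <module>
  File "h.py", line 27, in go
    T=Ro.from_matrix(np.array([[np.sin(yaw),np.cos(yaw),0],[-np.cos(yaw),np.sin(yaw),0],[0,0,-1]]).T.T)
  File "scipy/spatial/transform/_rotation.pyx", line 1143, in scipy.spatial.transform._rotation.Rotation.from_matrix
ValueError: Non-positive determinant (left-handed or null coordinate frame) in rotation matrix 0: [[-0.95527836  0.29570805  0.        ]
 [-0.29570805 -0.95527836  0.        ]
 [ 0.          0.         -1.        ]].
```

```bash
sed -i '/    T=Ro/d' h.py
python3 - <<'E'
from h import *
go(551.5,-235,130,np.deg2rad(17.8-90))
a=cv2.imread("pics/top0.png");b=cv2.imread("pics/scene0.png")
cv2.imwrite("pics/both.png",np.vstack([x[110:310,0:560] for x in(a,b)]))
E
```

```text
dist 840.0 t [-0.9985 -0.962   0.1995] w [-0.      0.      1.1951] turn deg 137.0
```

```bash
sleep 2; ls pics
```

```text
both.png
scene0.png
top0.png
```

View pics/both.png

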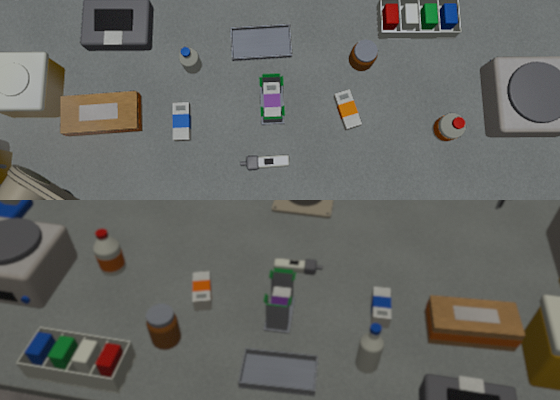

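```bash
python3 -m creep '[{"jaw":1,"tx":-0.06,"ty":-0.06,"tz":0,"wx":0,"wy":0,"wz":0.07},{"jaw":1,"tx":-0.12,"ty":-0.12,"tz":0,"wx":0,"wy":0,"wz":0.15},{"jaw":1,"tx":-0.19,"ty":-0.18,"tz":0,"wx":0,"wy":0,"wz":0.23},{"jaw":1,"tx":-0.26,"ty":-0.25,"tz":0,"wx":0,"wy":0,"wz":0.31},{"jaw":1,"tx":-0.32,"ty":-0.31,"tz":0,"wx":0,"wy":0,"wz":0.39},{"jaw":1,"tx":-0.39,"ty":-0.37,"tz":0,"wx":0,"wy":0,"wz":0.47},{"jaw":1,"tx":-0.45,"ty":-0.43,"tz":0,"wx":0,"wy":0,"wz":0.54},{"jaw":1,"tx":-0.5,"ty":-0.48,"tz":0,"wx":0,"wy":0,"wz":0.6}]'
python3 -c "
from h import *
go(551.5,-235,130,np.deg2rad(17.8-90))"
```

```text
time_s: 2.2
ee_pos: [404.8, 152.4, 405.0]
tool_rot: [0.733, 0.68, 0.0, 0.0]
force: [1.5, 0.4, 0.2]
width: 0.999
grip_force: 0.0
dist 431.0 t [-0.6255  0.2921  0.2002] w [ 4.000e-04 -3.000e-04  5.926e-01] turn deg 67.9
```

Top view: dispenser at about (272,208), orange carton (347,219) and blue carton (181,231), as the networks reported.

```bash
python3 -m creep '[{"jaw":1,"tx":-0.08,"ty":0.04,"tz":0.0,"wx":0,"wy":0,"wz":0.08},{"jaw":1,"tx":-0.16,"ty":0.075,"tz":0.0,"wx":0,"wy":0,"wz":0.16},{"jaw":1,"tx":-0.25,"ty":0.115,"tz":0.02,"wx":0,"wy":0,"wz":0.24},{"jaw":1,"tx":-0.34,"ty":0.16,"tz":0.05,"wx":0,"wy":0,"wz":0.32},{"jaw":1,"tx":-0.43,"ty":0.2,"tz":0.1,"wx":0,"wy":0,"wz":0.4},{"jaw":1,"tx":-0.51,"ty":0.24,"tz":0.14,"wx":0,"wy":0,"wz":0.48},{"jaw":1,"tx":-0.58,"ty":0.27,"tz":0.17,"wx":0,"wy":0,"wz":0.55},{"jaw":1,"tx":-0.6255,"ty":0.292,"tz":0.2,"wx":0,"wy":0,"wz":0.5926}]'
python3 - <<'E'
from h import *
go(551.5,-235,30,np.deg2rad(17.8-90))
for c in("top","scene"):
    f=imaging.grab_frame(c);cv2.imwrite(f"pics/{c}1.png",f["image"][...,::-1]);
a=cv2.imread("pics/top1.png")[160:280,290:430];b=cv2.imread("pics/scene1.png")[120:240,130:270]
cv2.imwrite("pics/c1.png",np.hstack([cv2.resize(x,None,fx=2.8,fy=2.8,interpolation=cv2.INTER_CUBIC) for x in(a,b)]))
E
```

```text
time_s: 3.2
ee_pos: [553.2, -234.7, 283.9]
tool_rot: [0.988, 0.155, -0.0, 0.0]
force: [0.7, -0.1, 0.4]
width: 0.998
grip_force: 0.0
dist 99.0 t [-0.0028 -0.0005  0.1648] w [ 0.0001  0.     -0.0002] turn deg 0.0
```

```bash
python3 -m creep '[{"jaw":1,"tx":-0.001,"ty":0,"tz":0.04,"wx":0,"wy":0,"wz":0},{"jaw":1,"tx":-0.003,"ty":0,"tz":0.08,"wx":0,"wy":0,"wz":0},{"jaw":1,"tx":-0.003,"ty":0,"tz":0.12,"wx":0,"wy":0,"wz":0},{"jaw":1,"tx":-0.003,"ty":0,"tz":0.15,"wx":0,"wy":0,"wz":0},{"jaw":1,"tx":-0.003,"ty":0,"tz":0.165,"wx":0,"wy":0,"wz":0},{"jaw":1,"tx":-0.003,"ty":0,"tz":0.165,"wx":0,"wy":0,"wz":0},{"jaw":0.4,"tx":-0.003,"ty":0,"tz":0.165,"wx":0,"wy":0,"wz":0},{"jaw":0.3,"tx":-0.003,"ty":0,"tz":0.165,"wx":0,"wy":0,"wz":0}]' 40
python3 -m creep '[{"jaw":0.3,"tx":0,"ty":0,"tz":0,"wx":0,"wy":0,"wz":0},{"jaw":0.2,"tx":0,"ty":0,"tz":0,"wx":0,"wy":0,"wz":0},{"jaw":0.2,"tx":0,"ty":0,"tz":0,"wx":0,"wy":0,"wz":0},{"jaw":0.2,"tx":0,"ty":0,"tz":-0.02,"wx":0,"wy":0,"wz":0},{"jaw":0.2,"tx":0,"ty":0,"tz":-0.08,"wx":0,"wy":0,"wz":0},{"jaw":0.2,"tx":0,"ty":0,"tz":-0.15,"wx":0,"wy":0,"wz":0},{"jaw":0.2,"tx":0,"ty":0,"tz":-0.2,"wx":0,"wy":0,"wz":0},{"jaw":0.2,"tx":0,"ty":0,"tz":-0.24,"wx":0,"wy":0,"wz":0}]' 40
python3 - <<'E'
from h import *
go(580.5,8.7,174,np.deg2rad(1.8-90))
E
```

```text
time_s: 4.3
ee_pos: [551.7, -233.3, 186.8]
tool_rot: [0.988, 0.157, 0.001, 0.001]
force: [-0.9, 0.2, 25.5]
width: 0.605
grip_force: 20.5
time_s: 5.3
ee_pos: [551.2, -233.0, 331.9]
tool_rot: [0.988, 0.157, 0.001, 0.0]
force: [0.5, 0.5, -1.9]
width: 0.603
grip_force: 42.2
dist 243.0 t [ 0.1714 -0.3678  0.0047] w [ 0.0004 -0.0006  0.1421] turn deg 16.3
```

```bash
python3 -m creep '[{"jaw":0.2,"tx":0.01,"ty":-0.03,"tz":0,"wx":0,"wy":0,"wz":0.02},{"jaw":0.2,"tx":0.04,"ty":-0.09,"tz":0,"wx":0,"wy":0,"wz":0.05},{"jaw":0.2,"tx":0.08,"ty":-0.17,"tz":0,"wx":0,"wy":0,"wz":0.08},{"jaw":0.2,"tx":0.12,"ty":-0.25,"tz":0,"wx":0,"wy":0,"wz":0.11},{"jaw":0.2,"tx":0.15,"ty":-0.32,"tz":0,"wx":0,"wy":0,"wz":0.13},{"jaw":0.2,"tx":0.171,"ty":-0.368,"tz":0,"wx":0,"wy":0,"wz":0.142},{"jaw":0.2,"tx":0.171,"ty":-0.368,"tz":0,"wx":0,"wy":0,"wz":0.142},{"jaw":0.2,"tx":0.171,"ty":-0.368,"tz":0,"wx":0,"wy":0,"wz":0.142}]'
cat >> h.py <<'E'
def shot(tag):
    a=[]
    for c,(u,v) in(("top",(272,208)),("scene",(280,215))):
        f=imaging.grab_frame(c);np.savez(f"{c}{tag}.npz",**f)
        a.append(cv2.resize(f["image"][v-60:v+60,u-55:u+55,::-1],None,fx=3.6,fy=3.6,interpolation=cv2.INTER_CUBIC))
    cv2.imwrite(f"pics/s{tag}.png",np.hstack(a))
E
python3 - <<'E'
from h import *
go(580.5,8.7,174,np.deg2rad(1.8-90));shot("2")
E
```

```text
time_s: 6.3
ee_pos: [580.1, 8.4, 329.9]
tool_rot: [1.0, 0.016, -0.0, 0.0]
force: [-0.2, -0.2, -2.3]
width: 0.602
grip_force: 42.3
dist 1.0 t [ 0.0007 -0.0005  0.0014] w [0.0002 0.0001 0.0004] turn deg 0.1
```

View pics/s2.png

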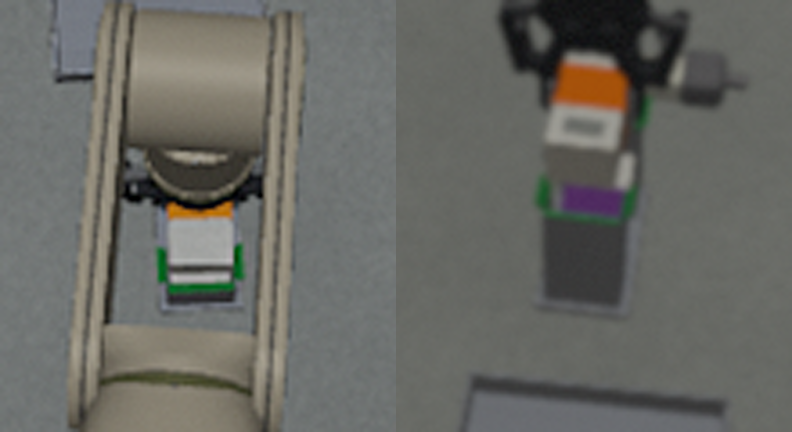

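```bash
python3 - <<'E'
from h import *
for c in("top","scene"):
    f=dict(np.load(f"{c}2.npz"));P=cloud(f);d=f["depth"]
    hsv=cv2.cvtColor(f["image"],cv2.COLOR_RGB2HSV)
    m=(np.hypot(P[...,0]-580,P[...,1]-9)<80)&(P[...,2]>60)&(d>0)
    white=m&(hsv[...,1]<40)&(hsv[...,2]>90)&(P[...,2]>140)
    p=P[white];z=np.median(p[:,2]);print(c,"white",len(p),"z pct",np.percentile(p[:,2],[5,25,50,75,95]).round(1))
    for x in range(510,660,6):
        q=p[(p[:,0]>=x)&(p[:,0]<x+6)]
        if len(q)>3:print(x,len(q),"y",q[:,1].min().round(1),q[:,1].max().round(1),"mid",((q[:,1].min()+q[:,1].max())/2).round(1),"z",np.median(q[:,2]).round(1))
    g=m&(hsv[...,0]>45)&(hsv[...,0]<80)&(hsv[...,1]>120)&(P[...,2]>95)
    p=P[g];print("green",len(p),p.min(0).round(1),p.max(0).round(1),np.median(p[:,2]))
    pk,_,_=fitdisp(P) if 0 else (0,0,0)
E
```

```text
top white 1355 z pct [185.1 544.8 563.7 568.6 578.6]
516 43 y -41.7 60.2 mid 9.2 z 186.1
522 60 y -48.5 66.9 mid 9.2 z 191.6
528 55 y -50.7 73.7 mid 11.5 z 189.5
534 85 y -48.8 73.7 mid 12.5 z 477.6
540 97 y -51.1 69.4 mid 9.1 z 477.7
546 88 y -57.3 69.4 mid 6.1 z 552.8
552 84 y -56.9 69.4 mid 6.3 z 558.5
558 87 y -59.5 69.4 mid 4.9 z 563.3
564 132 y -59.5 69.5 mid 5.0 z 564.2
570 129 y -59.2 67.5 mid 4.2 z 566.5
576 136 y -59.4 72.8 mid 6.7 z 567.0
582 106 y -59.4 72.8 mid 6.7 z 566.6
588 64 y -59.7 65.3 mid 2.8 z 565.4
594 53 y -60.0 70.6 mid 5.3 z 564.4
600 39 y -59.8 63.3 mid 1.7 z 561.7
606 31 y -60.2 71.0 mid 5.4 z 557.7
612 19 y -60.8 68.6 mid 3.9 z 546.7
618 37 y -58.5 66.0 mid 3.8 z 544.7
624 10 y 25.0 66.5 mid 45.7 z 542.9
green 69 [508.2 -30.2 106. ] [568.7  43.  312. ] 118.09456847225921
scene white 286 z pct [168.1 185.1 186.7 188.1 231.2]
546 15 y -15.4 15.1 mid -0.1 z 186.4
552 5 y -0.9 18.5 mid 8.8 z 189.2
588 13 y -33.6 70.9 mid 18.7 z 229.8
600 14 y -28.8 29.6 mid 0.4 z 185.9
606 32 y -14.4 33.4 mid 9.5 z 187.0
612 32 y -15.9 35.7 mid 9.9 z 187.1
618 36 y -57.6 36.1 mid -10.8 z 186.6
624 36 y -16.2 33.7 mid 8.8 z 186.8
630 36 y -15.2 36.0 mid 10.4 z 185.9
636 51 y -14.1 36.2 mid 11.0 z 184.9
green 29 [540.5 -22.9 109.8] [642.6  48.6 186. ] 119.15929972945095
```

```bash
python3 - <<'E'
from h import *
y=np.deg2rad(1.8)
def L(p):  # into frame at (580,8.4) yaw 1.8deg
    return loc(p[:,:2],(580.1,8.4,y))
def ed(q,ax,lo,hi,w=5):
    o=[]
    b=1-ax
    for s in np.arange(lo,hi,w):
        k=q[(q[:,b]>=s)&(q[:,b]<s+w),ax]
        o.append((int(s),len(k),*( (k.min().round(1),k.max().round(1)) if len(k) else ())))
    return o
for c in("top","scene"):
    f=dict(np.load(f"{c}2.npz"));P=cloud(f);d=f["depth"]
    m=(np.hypot(P[...,0]-580,P[...,1]-9)<75)&(d>0)&(P[...,2]>176)&(P[...,2]<200)
    q=L(P[m]);
    sgn=(q[:,0]<-25) if c=="top" else (q[:,0]>25)
    q=q[sgn&(abs(q[:,1])<36)];print(c,"carton n",len(q));print(" y-edges",ed(q,1,-65 if c=="top" else 25,-25 if c=="top" else 65));print(" x-edges",ed(q,0,-30,30))
    f0=cv2.imread(f"pics/{c}0.png")
    # dispenser: green pixels in the held frame/initial image
    f1=imaging.grab_frame(c) if 0 else None
E
cat > /dev/null <<'E'
E
```

```text
top carton n 228
 y-edges [(-65, 15, np.float64(-26.4), np.float64(20.7)), (-60, 32, np.float64(-26.5), np.float64(23.6)), (-55, 27, np.float64(-26.6), np.float64(23.4)), (-50, 31, np.float64(-26.8), np.float64(23.2)), (-45, 31, np.float64(-27.0), np.float64(23.1)), (-40, 29, np.float64(-27.4), np.float64(22.8)), (-35, 29, np.float64(-27.5), np.float64(22.7)), (-30, 34, np.float64(-27.8), np.float64(22.6))]
 x-edges [(-30, 13, np.float64(-61.1), np.float64(-25.8)), (-25, 26, np.float64(-61.4), np.float64(-26.0)), (-20, 20, np.float64(-58.7), np.float64(-25.3)), (-15, 18, np.float64(-61.1), np.float64(-25.7)), (-10, 25, np.float64(-61.4), np.float64(-25.3)), (-5, 24, np.float64(-60.5), np.float64(-25.1)), (0, 18, np.float64(-61.4), np.float64(-25.2)), (5, 23, np.float64(-61.0), np.float64(-25.2)), (10, 25, np.float64(-60.8), np.float64(-25.1)), (15, 18, np.float64(-60.2), np.float64(-26.3)), (20, 18, np.float64(-60.9), np.float64(-25.1)), (25, 0)]
scene carton n 244
 y-edges [(25, 27, np.float64(-23.7), np.float64(24.1)), (30, 27, np.float64(-25.4), np.float64(24.9)), (35, 25, np.float64(-24.9), np.float64(22.7)), (40, 28, np.float64(-24.5), np.float64(26.2)), (45, 31, np.float64(-26.1), np.float64(23.8)), (50, 30, np.float64(-25.2), np.float64(25.0)), (55, 60, np.float64(-24.5), np.float64(25.8)), (60, 16, np.float64(-23.5), np.float64(23.4))]
 x-edges [(-30, 3, np.float64(34.7), np.float64(51.8)), (-25, 25, np.float64(25.8), np.float64(62.1)), (-20, 22, np.float64(28.5), np.float64(61.8)), (-15, 23, np.float64(28.1), np.float64(60.7)), (-10, 23, np.float64(27.6), np.float64(62.1)), (-5, 22, np.float64(26.1), np.float64(61.3)), (0, 26, np.float64(25.8), np.float64(61.0)), (5, 20, np.float64(25.5), np.float64(63.0)), (10, 22, np.float64(26.3), np.float64(60.3)), (15, 26, np.float64(25.2), np.float64(61.4)), (20, 24, np.float64(25.0), np.float64(61.8)), (25, 8, np.float64(41.4), np.float64(58.8))]
```

```bash
cat > lip.py <<'E'
from h import *
from scipy.optimize import minimize
S=8
def quads():
    # lip inner base half (62,28)@112 -> (69,35)@122; outer base 65,31
    o=[]
    for (a,b) in((62,28),(65,31)):
        A,B=(a,b);C,D=a+7,b+7
        for s in(1,-1):
            o.append([(s*A,-B,112),(s*A,B,112),(s*C,D,122),(s*C,-D,122)])
            for t in(1,-1):
                o.append([(t*32,s*B,112),(t*A,s*B,112),(t*C,s*D,122),(t*32,s*D,122)])
    return np.array(o,float)
Q=quads()
def render(g,f,u0,v0,n):
    c,s=np.cos(g[2]),np.sin(g[2]);W=Q.copy();W[...,0]=g[0]+c*Q[...,0]-s*Q[...,1];W[...,1]=g[1]+s*Q[...,0]+c*Q[...,1]
    X=W@np.array(f["R"]).T+f["t"];K=f["intrinsics"];uv=X@np.array(K).T;uv=uv[...,:2]/uv[...,2:]
    im=np.zeros((n*S,n*S),np.uint8)
    for q in uv: cv2.fillPoly(im,[np.round(((q-[u0,v0]+.5)*S-.5)*16).astype(np.int32)],255,shift=4)
    return cv2.resize(im,(n,n),interpolation=cv2.INTER_AREA)/255.
for c,(u,v) in(("top",(272,208)),("scene",(280,215))):
    f=dict(np.load(f"{c}2.npz"));im=cv2.imread(f"pics/{c}0.png").astype(float)
    n=80;u0,v0=u-40,v-40;w=im[v0:v0+n,u0:u0+n]
    G=w[...,1]-np.maximum(w[...,0],w[...,2]);G=np.clip(G/np.percentile(G,99),0,1)
    cost=lambda g:((render(g,f,u0,v0,n)-G)**2).sum()
    best=min((minimize(cost,g0,method="Nelder-Mead",options=dict(initial_simplex=[g0,np.add(g0,[3,0,0]),np.add(g0,[0,3,0]),np.add(g0,[0,0,.04])])) for g0 in((580,8,.02),(578,11,.04))),key=lambda r:r.fun)
    print(c,best.x.round(3),best.fun,(G**2).sum())
E
python3 lip.py
```

```text
top [5.77995e+02 7.75200e+00 3.50000e-02] 55.2062559385428 157.34599375650362
scene [5.81261e+02 9.76900e+00 4.40000e-02] 46.16121043366017 186.60872576177286
```

```bash
python3 -c "
from h import *
go(579.7,9.7,139,.038-np.pi/2)"
```

```text
dist 36.0 t [-0.0006 -0.0033  0.0596] w [ 0.0001  0.0001 -0.0036] turn deg 0.4
```

```bash
python3 -m creep '[{"jaw":0.2,"tx":-0.0007,"ty":-0.0025,"tz":0,"wx":0,"wy":0,"wz":-0.0036},{"jaw":0.2,"tx":-0.0007,"ty":-0.0025,"tz":0.01,"wx":0,"wy":0,"wz":-0.0036},{"jaw":0.2,"tx":-0.0007,"ty":-0.0025,"tz":0.02,"wx":0,"wy":0,"wz":-0.0036},{"jaw":0.2,"tx":-0.0007,"ty":-0.0025,"tz":0.03,"wx":0,"wy":0,"wz":-0.0036},{"jaw":0.2,"tx":-0.0007,"ty":-0.0025,"tz":0.035,"wx":0,"wy":0,"wz":-0.0036},{"jaw":0.2,"tx":-0.0007,"ty":-0.0025,"tz":0.04,"wx":0,"wy":0,"wz":-0.0036},{"jaw":0.2,"tx":-0.0007,"ty":-0.0025,"tz":0.045,"wx":0,"wy":0,"wz":-0.0036},{"jaw":0.2,"tx":-0.0007,"ty":-0.0025,"tz":0.05,"wx":0,"wy":0,"wz":-0.0036}]'
python3 -c "
from h import *
s=sensors.get_state();print(s['force'],s['torque'],s['ee_pos'])"
```

```text
time_s: 7.4
ee_pos: [579.8, 10.2, 299.6]
tool_rot: [1.0, 0.019, 0.0, 0.0]
force: [-0.1, 0.4, -1.2]
width: 0.606
grip_force: 42.3
[-0.11908615  0.39555575 -1.17161355] [-0.03805903  0.00839303  0.00730254] [579.82923225  10.24589113 299.64819074]
```

```bash
python3 -m creep '[{"jaw":0.2,"tx":0,"ty":0,"tz":0.004,"wx":0,"wy":0,"wz":0},{"jaw":0.2,"tx":0,"ty":0,"tz":0.008,"wx":0,"wy":0,"wz":0},{"jaw":0.2,"tx":0,"ty":0,"tz":0.012,"wx":0,"wy":0,"wz":0},{"jaw":0.2,"tx":0,"ty":0,"tz":0.016,"wx":0,"wy":0,"wz":0},{"jaw":0.2,"tx":0,"ty":0,"tz":0.02,"wx":0,"wy":0,"wz":0},{"jaw":0.2,"tx":0,"ty":0,"tz":0.024,"wx":0,"wy":0,"wz":0},{"jaw":0.2,"tx":0,"ty":0,"tz":0.028,"wx":0,"wy":0,"wz":0},{"jaw":0.2,"tx":0,"ty":0,"tz":0.028,"wx":0,"wy":0,"wz":0}]'
python3 -c "
from h import *
s=sensors.get_state();print(s['force'],s['torque'],s['ee_pos'])"
```

```text
time_s: 8.4
ee_pos: [579.7, 10.2, 282.6]
tool_rot: [1.0, 0.019, -0.0, -0.0]
force: [-0.9, -0.1, -0.8]
width: 0.6
grip_force: 42.3
[-0.90029944 -0.14839216 -0.80310151] [-0.01716122  0.01142541  0.01339403] [579.65739166  10.22719184 282.56978902]
```

```bash
python3 -m creep '[{"jaw":0.2,"tx":0,"ty":0,"tz":0.01,"wx":0,"wy":0,"wz":0},{"jaw":0.2,"tx":0,"ty":0,"tz":0.02,"wx":0,"wy":0,"wz":0},{"jaw":0.2,"tx":0,"ty":0,"tz":0.03,"wx":0,"wy":0,"wz":0},{"jaw":0.2,"tx":0,"ty":0,"tz":0.04,"wx":0,"wy":0,"wz":0},{"jaw":0.2,"tx":0,"ty":0,"tz":0.05,"wx":0,"wy":0,"wz":0},{"jaw":0.2,"tx":0,"ty":0,"tz":0.058,"wx":0,"wy":0,"wz":0},{"jaw":0.2,"tx":0,"ty":0,"tz":0.064,"wx":0,"wy":0,"wz":0},{"jaw":0.2,"tx":0,"ty":0,"tz":0.066,"wx":0,"wy":0,"wz":0}]'
python3 -c "
from h import *
s=sensors.get_state();print(s['force'],s['torque'],s['ee_pos'])"
```

```text
time_s: 9.4
ee_pos: [579.7, 10.2, 243.0]
tool_rot: [1.0, 0.019, -0.0, -0.0]
force: [0.7, -0.1, -1.7]
width: 0.597
grip_force: 42.3
[ 0.72306063 -0.08297686 -1.67052951] [-0.0573377  -0.00988152  0.03243993] [579.70689136  10.23077316 243.02408558]
```

```bash
python3 -m creep '[{"jaw":0.2,"tx":0,"ty":0,"tz":0.002,"wx":0,"wy":0,"wz":0},{"jaw":0.2,"tx":0,"ty":0,"tz":0.004,"wx":0,"wy":0,"wz":0},{"jaw":0.2,"tx":0,"ty":0,"tz":0.005,"wx":0,"wy":0,"wz":0},{"jaw":0.63,"tx":0,"ty":0,"tz":0.004,"wx":0,"wy":0,"wz":0},{"jaw":0.7,"tx":0,"ty":0,"tz":0.004,"wx":0,"wy":0,"wz":0},{"jaw":0.8,"tx":0,"ty":0,"tz":0.002,"wx":0,"wy":0,"wz":0},{"jaw":0.8,"tx":0,"ty":0,"tz":0.0,"wx":0,"wy":0,"wz":0},{"jaw":0.8,"tx":0,"ty":0,"tz":-0.005,"wx":0,"wy":0,"wz":0}]'
python3 -m creep '[{"jaw":0.8,"tx":0,"ty":0,"tz":-0.02,"wx":0,"wy":0,"wz":0},{"jaw":0.8,"tx":0,"ty":0,"tz":-0.05,"wx":0,"wy":0,"wz":0},{"jaw":0.8,"tx":0,"ty":0,"tz":-0.09,"wx":0,"wy":0,"wz":0},{"jaw":0.8,"tx":0,"ty":0,"tz":-0.13,"wx":0,"wy":0,"wz":0},{"jaw":1,"tx":0,"ty":0,"tz":-0.17,"wx":0,"wy":0,"wz":0},{"jaw":1,"tx":0,"ty":0,"tz":-0.2,"wx":0,"wy":0,"wz":0},{"jaw":1,"tx":0,"ty":0,"tz":-0.22,"wx":0,"wy":0,"wz":0},{"jaw":1,"tx":0,"ty":0,"tz":-0.22,"wx":0,"wy":0,"wz":0}]'
python3 -c "
from h import *
go(517.3,299,130,.032-np.pi/2)"
```

```text
time_s: 10.4
ee_pos: [579.7, 10.2, 246.4]
tool_rot: [1.0, 0.019, -0.0, -0.0]
force: [0.4, -1.0, 0.4]
width: 0.805
grip_force: 0.0
time_s: 11.4
ee_pos: [580.0, 10.2, 379.5]
tool_rot: [1.0, 0.019, 0.001, 0.0]
force: [0.5, -0.6, -0.5]
width: 0.999
grip_force: 0.0
dist 310.0 t [-0.0861 -0.4851  0.1572] w [ 0.0001 -0.0009  0.0034] turn deg 0.4
```

```bash
python3 -m creep '[{"jaw":1,"tx":-0.01,"ty":-0.05,"tz":0,"wx":0,"wy":0,"wz":0},{"jaw":1,"tx":-0.02,"ty":-0.13,"tz":0,"wx":0,"wy":0,"wz":0},{"jaw":1,"tx":-0.04,"ty":-0.22,"tz":0.02,"wx":0,"wy":0,"wz":0.002},{"jaw":1,"tx":-0.06,"ty":-0.31,"tz":0.06,"wx":0,"wy":0,"wz":0.003},{"jaw":1,"tx":-0.075,"ty":-0.39,"tz":0.1,"wx":0,"wy":0,"wz":0.003},{"jaw":1,"tx":-0.085,"ty":-0.45,"tz":0.14,"wx":0,"wy":0,"wz":0.003},{"jaw":1,"tx":-0.086,"ty":-0.48,"tz":0.157,"wx":0,"wy":0,"wz":0.003},{"jaw":1,"tx":-0.086,"ty":-0.485,"tz":0.157,"wx":0,"wy":0,"wz":0.003}]'
python3 - <<'E'
from h import *
go(516.8,299.5,32,.032-np.pi/2);shot("3")
for c in("top","scene"):
    P=cloud(dict(np.load(c+"3.npz")))
    q=P[(abs(P[...,0]-580)<45)&(abs(P[...,1]-9)<18)];print(c,"z inside",np.percentile(q[:,2],[10,50,90]).round(1),len(q))
E
```

```text
time_s: 12.4
ee_pos: [516.5, 299.3, 282.7]
tool_rot: [1.0, 0.017, -0.001, 0.001]
force: [0.0, -1.5, -0.0]
width: 0.998
grip_force: 0.0
dist 96.0 t [ 0.001  -0.0005  0.1595] w [0.0006 0.0012 0.001 ] turn deg 0.2
top z inside [ 92.6  97.  103.2] 310
scene z inside [94.3 96.9 99.5] 307
```

View pics/s3.png

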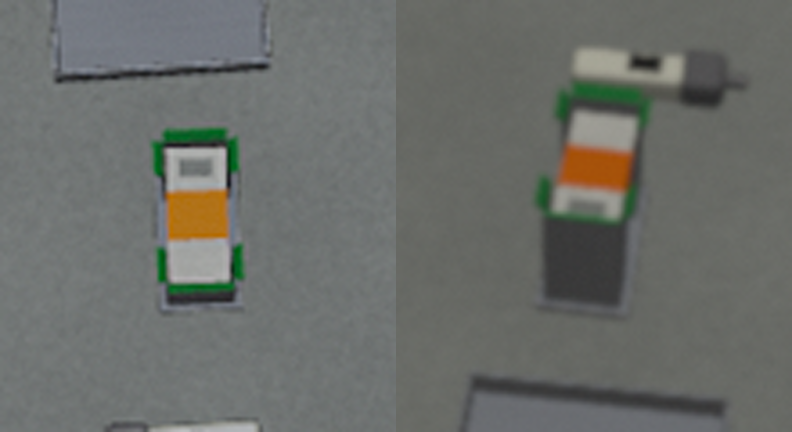

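Orange lies flat in the dispenser (top-crop centre about (198,215)), with its top at 97 mm as it should be. Now the blue one, gripped slightly higher.

```bash
python3 -m creep '[{"jaw":1,"tx":0,"ty":0,"tz":0.04,"wx":0,"wy":0,"wz":0},{"jaw":1,"tx":0,"ty":0,"tz":0.08,"wx":0,"wy":0,"wz":0},{"jaw":1,"tx":0,"ty":0,"tz":0.12,"wx":0,"wy":0,"wz":0},{"jaw":1,"tx":0,"ty":0,"tz":0.145,"wx":0,"wy":0,"wz":0},{"jaw":1,"tx":0,"ty":0,"tz":0.157,"wx":0,"wy":0,"wz":0},{"jaw":1,"tx":0,"ty":0,"tz":0.157,"wx":0,"wy":0,"wz":0},{"jaw":0.4,"tx":0,"ty":0,"tz":0.157,"wx":0,"wy":0,"wz":0},{"jaw":0.3,"tx":0,"ty":0,"tz":0.157,"wx":0,"wy":0,"wz":0}]' 40
python3 -m creep '[{"jaw":0.3,"tx":0,"ty":0,"tz":0,"wx":0,"wy":0,"wz":0},{"jaw":0.2,"tx":0,"ty":0,"tz":0,"wx":0,"wy":0,"wz":0},{"jaw":0.2,"tx":0,"ty":0,"tz":0,"wx":0,"wy":0,"wz":0},{"jaw":0.2,"tx":0,"ty":0,"tz":-0.02,"wx":0,"wy":0,"wz":0},{"jaw":0.2,"tx":0,"ty":0,"tz":-0.08,"wx":0,"wy":0,"wz":0},{"jaw":0.2,"tx":0,"ty":0,"tz":-0.15,"wx":0,"wy":0,"wz":0},{"jaw":0.2,"tx":0,"ty":0,"tz":-0.2,"wx":0,"wy":0,"wz":0},{"jaw":0.2,"tx":0,"ty":0,"tz":-0.24,"wx":0,"wy":0,"wz":0}]' 40
python3 - <<'E'
from h import *
go(579.7,10,178,.038-np.pi/2)
E
```

```text
time_s: 13.5
ee_pos: [517.3, 299.3, 190.9]
tool_rot: [1.0, 0.016, 0.001, -0.0]
force: [0.1, -0.9, 16.7]
width: 0.606
grip_force: 12.6
time_s: 14.5
ee_pos: [516.9, 299.0, 336.0]
tool_rot: [1.0, 0.016, 0.001, -0.0]
force: [-1.1, -0.5, -2.0]
width: 0.6
grip_force: 42.7
dist 296.0 t [0.0888 0.4848 0.0049] w [-0.0002 -0.0006 -0.0026] turn deg 0.3
```

```bash
python3 -m creep '[{"jaw":0.2,"tx":0.01,"ty":0.04,"tz":0,"wx":0,"wy":0,"wz":-0.001},{"jaw":0.2,"tx":0.03,"ty":0.12,"tz":0,"wx":0,"wy":0,"wz":-0.002},{"jaw":0.2,"tx":0.05,"ty":0.22,"tz":0,"wx":0,"wy":0,"wz":-0.0026},{"jaw":0.2,"tx":0.07,"ty":0.32,"tz":0,"wx":0,"wy":0,"wz":-0.0026},{"jaw":0.2,"tx":0.085,"ty":0.41,"tz":0,"wx":0,"wy":0,"wz":-0.0026},{"jaw":0.2,"tx":0.0888,"ty":0.47,"tz":0,"wx":0,"wy":0,"wz":-0.0026},{"jaw":0.2,"tx":0.0888,"ty":0.485,"tz":0,"wx":0,"wy":0,"wz":-0.0026},{"jaw":0.2,"tx":0.0888,"ty":0.485,"tz":0,"wx":0,"wy":0,"wz":-0.0026}]'
python3 - <<'E'
from h import *
go(579.7,10.0,140,.038-np.pi/2);shot("4")
for c in("top","scene"):
  for t,g in(("2",(580.1,8.4,.031)),("4",(579.7,10.0,.038))):
    P=cloud(dict(np.load(c+t+".npz")));p=P[(P[...,2]>176)&(P[...,2]<204)];q=loc(p[:,:2],g)
    k=(abs(q[:,1])<36)&(abs(q[:,0])<75)&((q[:,0]<-25) if c=="top" else (q[:,0]>25));q=q[k]
    x=q[abs(q[:,1])<20,0];b=np.arange(-20,20,4)
    xe=[(min if c=="top" else max)(q[(q[:,1]>=s)&(q[:,1]<s+4),0]) for s in b]
    xs=np.arange(-55,-25,4) if c=="top" else np.arange(27,55,4)
    ym=[(np.min(v)+np.max(v))/2 for s in xs for v in [q[(q[:,0]>=s)&(q[:,0]<s+4),1]]]
    print(c,t,"xend",np.median(xe).round(1),"ymid",np.median(ym).round(1),"z",np.median(p[:,2]).round(1))
E
```

```text
time_s: 15.5
ee_pos: [579.5, 9.8, 334.0]
tool_rot: [1.0, 0.019, -0.0, -0.0]
force: [-1.1, -0.1, -1.5]
width: 0.599
grip_force: 42.7
dist 39.0 t [ 0.0003 -0.0003  0.065 ] w [-0.0002  0.0001 -0.0005] turn deg 0.1
top 2 xend -60.6 ymid -2.1 z 183.6
top 4 xend -61.6 ymid -3.5 z 183.2
scene 2 xend 61.1 ymid -0.1 z 180.1
scene 4 xend 59.5 ymid 1.6 z 180.1
```

```bash
python3 -m creep '[{"jaw":0.2,"tx":0.002,"ty":-0.0005,"tz":0,"wx":0,"wy":0,"wz":0},{"jaw":0.2,"tx":0.002,"ty":-0.0005,"tz":0.01,"wx":0,"wy":0,"wz":0},{"jaw":0.2,"tx":0.002,"ty":-0.0005,"tz":0.02,"wx":0,"wy":0,"wz":0},{"jaw":0.2,"tx":0.002,"ty":-0.0005,"tz":0.03,"wx":0,"wy":0,"wz":0},{"jaw":0.2,"tx":0.002,"ty":-0.0005,"tz":0.036,"wx":0,"wy":0,"wz":0},{"jaw":0.2,"tx":0.002,"ty":-0.0005,"tz":0.042,"wx":0,"wy":0,"wz":0},{"jaw":0.2,"tx":0.002,"ty":-0.0005,"tz":0.048,"wx":0,"wy":0,"wz":0},{"jaw":0.2,"tx":0.002,"ty":-0.0005,"tz":0.054,"wx":0,"wy":0,"wz":0}]'
python3 -c "
from h import *
s=sensors.get_state();print(s['force'],s['torque'],s['ee_pos'])"
```

```text
time_s: 16.6
ee_pos: [580.9, 10.2, 301.4]
tool_rot: [1.0, 0.019, 0.0, 0.0]
force: [0.0, 0.2, -2.0]
width: 0.596
grip_force: 42.7
[ 0.01718675  0.21324071 -1.97043471] [ 0.09551293 -0.01358711 -0.01054005] [580.94768489  10.20768314 301.39352355]
```

```bash
python3 -m creep '[{"jaw":0.2,"tx":0,"ty":0,"tz":0.003,"wx":0,"wy":0,"wz":0},{"jaw":0.2,"tx":0,"ty":0,"tz":0.006,"wx":0,"wy":0,"wz":0},{"jaw":0.2,"tx":0,"ty":0,"tz":0.009,"wx":0,"wy":0,"wz":0},{"jaw":0.2,"tx":0,"ty":0,"tz":0.012,"wx":0,"wy":0,"wz":0},{"jaw":0.2,"tx":0,"ty":0,"tz":0.015,"wx":0,"wy":0,"wz":0},{"jaw":0.2,"tx":0,"ty":0,"tz":0.018,"wx":0,"wy":0,"wz":0},{"jaw":0.2,"tx":0,"ty":0,"tz":0.021,"wx":0,"wy":0,"wz":0},{"jaw":0.2,"tx":0,"ty":0,"tz":0.021,"wx":0,"wy":0,"wz":0}]'
python3 -c "
from h import *
s=sensors.get_state();print(s['force'],s['torque'],s['ee_pos'])"
```

```text
time_s: 17.6
ee_pos: [581.0, 10.3, 289.2]
tool_rot: [1.0, 0.019, 0.0, 0.0]
force: [-2.0, 0.4, 0.7]
width: 0.605
grip_force: 43.1
[-2.03124955  0.39839763  0.71391815] [0.06945263 0.09839306 0.04216936] [580.98140167  10.26754384 289.16490629]
```

```bash
python3 -m creep '[{"jaw":0.2,"tx":0,"ty":0,"tz":0.001,"wx":0,"wy":0,"wz":0},{"jaw":0.2,"tx":0,"ty":0,"tz":0.002,"wx":0,"wy":0,"wz":0},{"jaw":0.63,"tx":0,"ty":0,"tz":0.002,"wx":0,"wy":0,"wz":0},{"jaw":0.7,"tx":0,"ty":0,"tz":0.001,"wx":0,"wy":0,"wz":0},{"jaw":0.8,"tx":0,"ty":0,"tz":0,"wx":0,"wy":0,"wz":0},{"jaw":0.8,"tx":0,"ty":0,"tz":0,"wx":0,"wy":0,"wz":0},{"jaw":0.8,"tx":0,"ty":0,"tz":-0.005,"wx":0,"wy":0,"wz":0},{"jaw":0.8,"tx":0,"ty":0,"tz":-0.02,"wx":0,"wy":0,"wz":0}]'
python3 -m creep '[{"jaw":0.8,"tx":0,"ty":0,"tz":-0.03,"wx":0,"wy":0,"wz":0},{"jaw":0.8,"tx":0,"ty":0,"tz":-0.08,"wx":0,"wy":0,"wz":0},{"jaw":0.8,"tx":0,"ty":0,"tz":-0.13,"wx":0,"wy":0,"wz":0},{"jaw":0.8,"tx":0,"ty":-0.05,"tz":-0.16,"wx":0,"wy":0,"wz":0},{"jaw":0.8,"tx":0,"ty":-0.13,"tz":-0.16,"wx":0,"wy":0,"wz":0},{"jaw":0.8,"tx":0,"ty":-0.22,"tz":-0.16,"wx":0,"wy":0,"wz":0},{"jaw":0.8,"tx":0,"ty":-0.3,"tz":-0.16,"wx":0,"wy":0,"wz":0},{"jaw":0.8,"tx":0,"ty":-0.3,"tz":-0.16,"wx":0,"wy":0,"wz":0}]'
python3 - <<'E'
from h import *
shot("5");print(sensors.get_state()["force"])
for c in("top","scene"):
    P=cloud(dict(np.load(c+"5.npz")))
    p=P[(abs(P[...,0]-580)<62)&(abs(P[...,1]-9)<22)&(P[...,2]>128)];A=np.c_[p[:,:2]-[580,10],np.ones(len(p))]
    print(c,"z",np.percentile(p[:,2],[10,50,90]).round(1),"plane",np.linalg.lstsq(A,p[:,2],rcond=None)[0].round(3),fitbox(P,(580,10),133,153))
E
```

```text
time_s: 18.6
ee_pos: [580.7, 10.3, 300.7]
tool_rot: [1.0, 0.019, -0.001, -0.0]
force: [-0.4, -0.8, 0.8]
width: 0.8
grip_force: 0.0
time_s: 19.6
ee_pos: [573.5, 193.3, 398.5]
tool_rot: [1.0, 0.021, 0.001, -0.001]
force: [0.0, -1.1, 0.1]
width: 0.801
grip_force: 0.0
[-0.87519819  0.47682067  0.41088639]
top z [137.6 142.9 147.4] plane [ 5.00000e-03 -1.30000e-02  1.42632e+02] (array([5.80105957e+02, 7.21231842e+00, 3.64430209e-02]), (121.69691467285156, 52.40752029418945), np.int64(668))
scene z [138.8 141.8 144.4] plane [-2.30000e-02 -0.00000e+00  1.41632e+02] (array([5.81263733e+02, 1.13253098e+01, 3.12785253e-02]), (123.38946533203125, 52.76250457763672), np.int64(647))
```

View pics/s5.png

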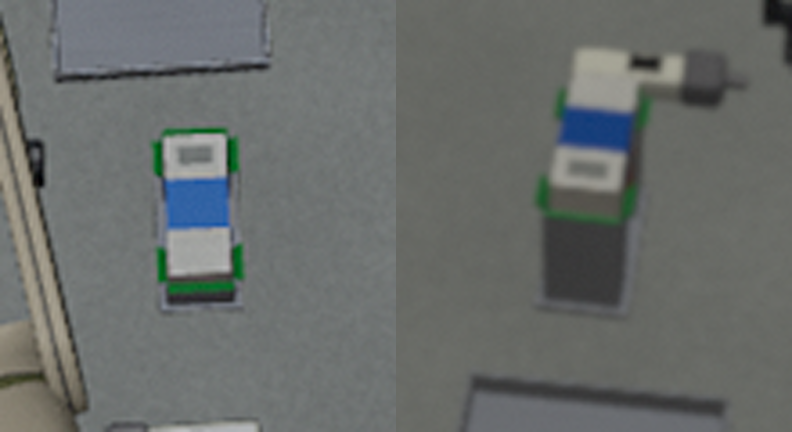

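Blue lies flat and square in the dispenser (top-crop centre about (197,203)), with its top at about 142 mm against the expected 143. The gripper is clear of it.

```bash
python3 -c "
from h import *
print(job.finish_job())"
```

```text
the job is handed in; nothing more can be done
None
```

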